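Set the air scrubber's outlet ring and start it

TASK

Set up the air scrubber on the office desk: with a fingertip, push the upright tab of its lever round until the pointer on the ring lines up with the long mark on the scale, then press the start button fully down, let it come back up and move clear. Only push the tab, never pinch it; do not press the button while the ring is off the mark, and leave the other things on and around the scrubber where they are.

Things in the scene. Friction and masses are not known exactly. Their poses are not given: they have to be found in the camera images.
- scrubber: fixed white air scrubber, a box 260 (x) x 340 (y) x 120 mm tall, standing on the desk; origin at the centre of its underside, front (-x of its own frame) towards the robot. On its flat top: the outlet ring with its lever (ring axis 50 mm to the +y side of the origin) and the start button (130 mm to the -y side, 50 mm to the front).
- axis (a point): point on the ring's vertical axis, 24 mm above the scrubber's top, level with the ring's upper face. The ring is black, 152 mm outside diameter, 16 mm thick; it surrounds the white scale disc.
- lever (a point): middle of the lever's upright tab, 115 mm out from the ring axis, 37 mm above the scrubber's top; x axis radially outward. The tab: aluminium plate, 22 mm radially, 14 mm thick along the arc, 40 mm tall (17 to 57 mm above the scrubber's flat top, which is clear around it), on the end of a flat arm from the ring, 10 mm wide. Pushing its clockwise side (seen from above) turns the ring anticlockwise.
- pointer (a point): centre of the white pointer line (18 mm long, 4 mm wide) on the ring's upper face, in line with the lever, 66 mm from the axis. x axis: radially outward along lever and pointer
- long_mark (a point): outer end of the one long mark on the scale disc (34 x 4 mm, dark on white), 52 mm from the ring axis, just inside the ring; x axis radially outward along the mark. The other six marks are 12 mm long, three each side, 0.25 rad apart. The disc is fixed; its turn differs from start to start, the long mark always lying anticlockwise (from above) of the lever's start.
- ring (a joint): turn of the ring, rad, anticlockwise from above positive, stops at 0 and 1.8 (at 0.9 the lever points out of the scrubber's front). It stays where it is left; it takes about 1.8 N at the tab to move it, somewhat more when pushed fast
- start (a joint): travel of the start button, m: 0 up, 0.006 fully down; springs back when released; 5 N puts it fully down
- start_top (a point): centre of the start button's upper face when up; round dark button, 32 mm dia, on a grey housing; pressed straight down
- cartridge: loose grey filter cartridge, cylinder 52 mm dia x 40 mm, standing on the scrubber's top near the button; leave alone. Origin: centre of underside
- book: thick red book, 150 x 210 x 62 mm, lying on the desk; leave alone. Origin: centre of underside
- bottle: clear water bottle, 64 mm dia x 190 mm, blue cap; leave alone. Origin: centre of underside
- inkpad: flat red ink-pad tin, 65 x 110 x 22 mm; leave alone. Origin: centre of underside
- stamp: wooden hand stamp, 42 mm dia x 75 mm, standing; leave alone. Origin: centre of underside
- mug: white mug, 80 mm dia x 90 mm; leave alone. Origin: centre of underside
- stapler: black stapler, 140 x 36 x 47 mm; leave alone. Origin: centre of underside

How it is judged (in metres and radians):
On the way, in this order (a step that is already met when the one before it is completed fails the run):
1. the ring stands still with its pointer on the long mark (angle between the x axis of pointer and the x axis of long_mark, either way round below 0.06 rad and velocity of joint ring between -0.04 and 0.04 rad/s), for 0.3 s.
2. the start button is pressed down (value of joint start above 0.0045 m), for 0.05 s.
At the end, for the whole second after the job is handed in: The pointer's direction is within 0.06 rad (about 4 mm at the pointer, a quarter of the spacing of the marks) of the long mark's, the ring is at rest, the start button has come back up, and every bystander is within 15 mm of where it began (all of step 1 and value of joint start below 0.0015 m and distance of each of cartridge, book, bottle, inkpad, stamp, mug, stapler from where it was at the start of the episode below 0.015 m); the robot touches nothing.
It fails at once if one of the loose things is moved (more than 15 mm) or lifted (distance of any of cartridge, book, bottle, inkpad, stamp, mug, stapler from where it was at the start of the episode above 0.015 m).
It fails at once if the lever's tab is pinched: both its sides are pressed by the fingers at once (contact force between the fingers and ring_c0 above 2 N and contact force between the fingers and ring_c1 above 2 N).
It fails at once if the start button is pressed while the ring is off the mark (value of joint start above 0.003 m and angle between the x axis of pointer and the x axis of long_mark, either way round above 0.08 rad).
It also fails if it takes over 56 s, if anything falls off the work surface, if the arm or the gripper's body presses on something with over 40 N, if the wrist force passes 120 N, or if a joint passes its speed limit or range.

ROBOT

A 6-joint arm with a two-finger parallel gripper is mounted at the origin on the work surface. World frame = base frame: x ahead of the robot, y to its left, z up, the work surface at z = 0. Lengths are in m, angles in degrees, forces in N, time in s.
With the tool pointing down it reaches from about 0.35 to 0.85 m from the base axis. Payload 8.1 kg.
Tool frame: the origin (TCP) lies on the mounting face of the last link; the fingertips stand ahead of it and the grasp point (between the pads) lies 155 mm ahead of it (tip_extent is the z of the fingertips in the tool frame, in m); z points along the fingers, y is the direction in which the jaws open and shut (so a half turn about z gives the same grasp; the last joint's range is limited). The gripper opens to 85 mm and grips with 20 to 120 N. Pads are 22 mm wide; open, the fingers measure 114 mm over their backs; the gripper's body (76 mm by 85 mm) begins 54 mm behind the grasp point. The pads swing forward as they close: fully open they stand 13 mm farther back than shut.
Start: joints at [-72.559, 7.471, 85.268, -0, 87.261, -4.893], TCP at [0.228, -0.555, 0.405] pointing down, gripper open.
Joint ranges: [-169.43, 169.43], [-51.17, 129.36], [1.28, 143.12], [-76.62, 256.62], [0, 156.53], [-152.29, 152.29]. Speed limits (degrees/s): [136.94, 136.94, 159.86, 180, 180, 180].

INTERFACE

Orientations are given as a 3x3 rotation matrix whose columns are the frame's x, y, z axes.
In Python, from plant import get_state, snapshot, camera_model, finish_job, regions_of, landmark_of, tip_extent gives the robot as it stands.
- The arm moves only by the tool step_arm, never from a script. Its argument "series" is a list of rows, each an object with "xyz": the shift along the world's x, y, z in cm, a list of three; "turn": the turn about the world's z in degrees; "gripper": the finger opening in cm, from 0 to 8.54. In form: [{"xyz": [x, y, z], "turn": turn, "gripper": gripper}, ...]. A call has 1 to 10 rows; each row is the pose to reach, as a shift and turn from the pose commanded when the call began; what a row does not reach only later rows make up. A row lasts 1/12 s, in which the tool goes at most 41.7 mm and 7.16 degrees, less where a joint would pass 70% of its speed; a pose out of reach is approached as far as the arm can. A call with a gripper value outside its range is refused whole. The fingers move at their own pace and stop on an object; "squeeze" is the grip in N (left out, the last holds). Time passes only in rows, so rows that repeat a pose let the fingers close. It gives the time, the measured TCP pose, the force and the opening at its end, in the units of the state.
- get_state(): the state, without advancing time (a new reading comes with each control period).
- snapshot(name): name is "side" or "top"; returns (picture, depth): 480x640x3 uint8, red, green, blue; 480x640 float32, m along the optical axis (not along the pixel's ray), 0 where there is no reading.
- camera_model(name): a dict with "vertical_fov" (degrees; the focal length in pixels is half the picture's height over the tangent of half this angle, whatever the lens; pixels are square), "cx", "cy" (the principal point, pixels), "extrinsics" (4x4, takes a point from camera to world coordinates). Camera axes: x right, y up, looking along -z (the intrinsics and any distortion apply to the point x, -y, -z); pixel columns grow to the right and rows downward; lengths in m; the calibration is good to about 2 mm. A picture is of the moment at which its call begins. camera_model takes no time and is no camera call.
- finish_job(): hands the job in, once; it reports no verdict.
Trained networks look in the newest picture that a camera, given by its name, has taken for a name from the list of things; names that differ only in an ending like _2 or _b are one class to them, and where a whole thing is asked for, a point or a joint stands for the part that bears it (a point fixed in the world has none). Each returns a list of dicts, best first, with "confidence" (0 to 1); they miss things now and then, are a little off and sometimes report something else, mostly with a low value. They report only what shows in the picture. A call takes as long as a camera call.
- regions_of(name, camera): "pixels" (480x640 bool, what is visible of it).
- landmark_of(name, camera): "centre" ([x, y, z] in m, in the coordinates of the camera as it stood for that picture, good to about 4 mm: a listed point, or the origin of a listed thing).
The state is a dict: "time": time; "joint_positions": joint angles; "joint_vel": joint speeds; "effort": joint torques, N m; "eef_pos": TCP position; "orientation": TCP orientation; "ft_force": force on the tool from outside, world axes, zero at the start; "torque": the same for the moment, N m; "opening": finger opening in m.
Only numpy, scipy, OpenCV 4.12 (cv2) and the standard library are available. Lean on these libraries where they do the work, as an engineer would, in place of code of your own. Each camera call takes 0.05 s, during which the arm holds its last target.

## Working session

There is one attempt and no reset: what is moved stays moved. The work goes in short steps, Python scripts to look and compute and a tool call to move; the robot and the scene stay as the last step left them, time stands still between calls to the robot, and variables do not carry over. Pictures are saved under pics/ and viewed, and the job is handed in when it is done.

Besides the shell and the picture viewer there is one more tool, called after "Emit:" in YAML: its name, and indented under it one key for each argument. step_arm: Moves the arm, as the interface text tells. Its arguments: {"type":"object","properties":{"series":{"type":"array"},"squeeze":{"type":"number"}},"required":["series"]}

```bash
mkdir -p pics; ls; cat > h.py <<'E'
import numpy as np, cv2
from plant import *
def P(cam,c):
    E=np.array(camera_model(cam)["extrinsics"]); return (E@np.r_[c,1])[:3]
def save(name,pic): cv2.imwrite('pics/'+name,cv2.cvtColor(pic,cv2.COLOR_RGB2BGR))
E
python3 - <<'E'
from h import *
s=get_state(); print(s['time'],s['eef_pos'],s['orientation'],s['opening'],tip_extent)
for c in ['top','side']:
    p,d=snapshot(c); save(c+'0.png',p); np.save(c+'0.npy',d)
    m=camera_model(c); print(c,m)
    for n in ['axis','lever','pointer','long_mark','start_top','cartridge']:
        for r in landmark_of(n,c)[:2]: print(n,r['confidence'],P(c,r['centre']).round(4))
E
```

```text
pics
0.0 [ 0.22796415 -0.55476054  0.40365599] [[ 9.24967108e-01  3.80046745e-01 -5.66957633e-04]
 [ 3.80047145e-01 -9.24965512e-01  1.72279581e-03]
 [ 1.30326683e-04 -1.80900009e-03 -9.99998355e-01]] 0.08574768403753122 0.1734
top {'vertical_fov': 46.742057185877954, 'cx': 323.5786413326512, 'cy': 241.59639806533994, 'extrinsics': array([[-0.00334137,  0.99736716, -0.07244023,  0.39534501],
       [-0.99998868, -0.00308715,  0.00362111,  0.01817486],
       [ 0.00338795,  0.07245151,  0.99736618,  1.60209639],
       [ 0.        ,  0.        ,  0.        ,  1.        ]])}
lever 0.58 [0.5139 0.1794 0.1555]
lever 0.44 [ 0.6596 -0.0513  0.1218]
long_mark 0.77 [0.5522 0.1013 0.1425]
long_mark 0.36 [ 0.6604 -0.0502  0.1206]
start_top 0.4 [ 0.5227 -0.0631  0.1417]
cartridge 0.87 [ 0.6604 -0.0495  0.1195]
side {'vertical_fov': 42.22048068607741, 'cx': 316.3905905968792, 'cy': 237.6484494622506, 'extrinsics': array([[ 0.8386714 ,  0.37600991, -0.39401373, -0.19091527],
       [-0.5445175 ,  0.59408018, -0.59208905, -0.99345184],
       [ 0.0114444 ,  0.71111552,  0.70298203,  1.31843316],
       [ 0.        ,  0.        ,  0.        ,  1.        ]])}
axis 0.61 [ 0.3072 -0.2158 -0.0037]
axis 0.58 [0.6036 0.1117 0.1447]
pointer 0.69 [0.5487 0.1479 0.1437]
long_mark 0.83 [0.5501 0.0969 0.1404]
cartridge 0.57 [ 0.6561 -0.0489  0.1189]
```

View pics/top0.png

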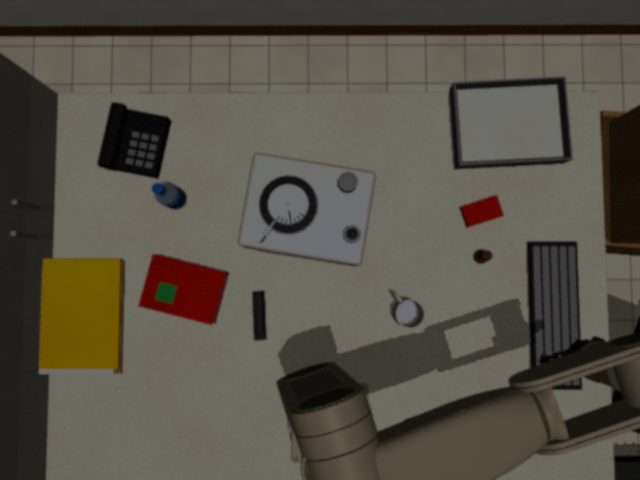

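View pics/side0.png

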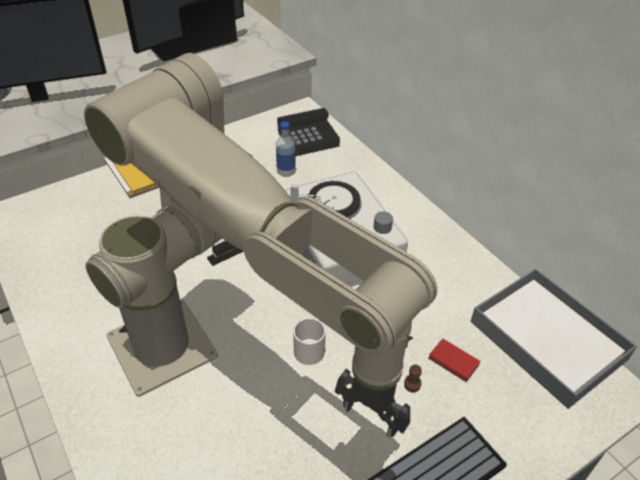

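```bash
cat >> h.py <<'E'
def unproj(cam,u,v,z):
    m=camera_model(cam);E=np.array(m["extrinsics"]);f=240/np.tan(np.radians(m["vertical_fov"]/2))
    r=E[:3,:3]@np.array([(u-m['cx'])/f,-(v-m['cy'])/f,-1]);o=E[:3,3]
    return o+r*(z-o[2])/r[2]
def proj(cam,p):
    m=camera_model(cam);E=np.array(m["extrinsics"]);f=240/np.tan(np.radians(m["vertical_fov"]/2))
    c=np.linalg.inv(E)@np.r_[p,1]
    return m['cx']+f*c[0]/-c[2], m['cy']-f*c[1]/-c[2]
def rect(cam,z,cx,cy,half,name,pic,ppm=3000):
    # orthographic rectification of plane z: image right=-y, up=+x
    n=int(2*half*ppm); 
    jj,ii=np.meshgrid(np.arange(n),np.arange(n))
    X=cx+half-ii/ppm; Y=cy+half-jj/ppm
    m=camera_model(cam);E=np.linalg.inv(np.array(m["extrinsics"]));f=240/np.tan(np.radians(m["vertical_fov"]/2))
    c=np.einsum('ab,ijb->ija',E[:3,:3],np.stack([X,Y,np.full_like(X,z)],-1))+E[:3,3]
    u=(m['cx']-f*c[...,0]/c[...,2]).astype(np.float32); v=(m['cy']+f*c[...,1]/c[...,2]).astype(np.float32)
    im=cv2.remap(pic,u,v,cv2.INTER_CUBIC); 
    im=np.clip(im.astype(float)*(245/np.percentile(im,99)),0,255).astype(np.uint8)
    save(name,im); return im
E
python3 - <<'E'
from h import *
pic=cv2.cvtColor(cv2.imread('pics/top0.png'),cv2.COLOR_BGR2RGB); d=np.load('top0.npy')
print([unproj('top',*p,.144).round(4) for p in [(288,204)]], unproj('top',351.5,234,.135), unproj('top',263,240,.17))
E_=np.array(camera_model('top')['extrinsics'])
for (u,v) in [(288,204),(320,240),(351,234),(347,182),(350,210)]: print(u,v,d[v,u],1.602-d[v,u])
crop=pic[145:275,230:385]; crop=cv2.resize(crop,None,fx=5,fy=5,interpolation=cv2.INTER_CUBIC); save('crop.png',np.clip(crop.astype(float)*1.7,0,255).astype(np.uint8))
side=cv2.cvtColor(cv2.imread('pics/side0.png'),cv2.COLOR_BGR2RGB)[165:275,260:420]; save('crops.png',cv2.resize(side,None,fx=5,fy=5,interpolation=cv2.INTER_CUBIC))
E
```

```text
[array([0.6012, 0.1066, 0.144 ])] [ 0.5218695  -0.06125784  0.135     ] [0.5039826  0.16955696 0.17      ]
288 204 1.4712142 0.13078582
320 240 1.4873383 0.11466169
351 234 1.4623063 0.13969374
347 182 1.4542227 0.14777732
350 210 1.4871248 0.1148752
```

View pics/crop.png

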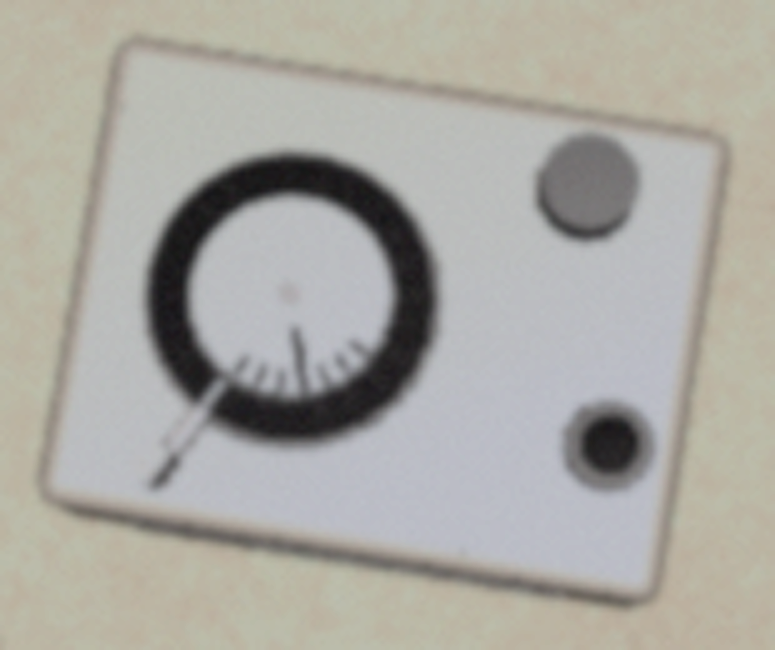

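View pics/crops.png

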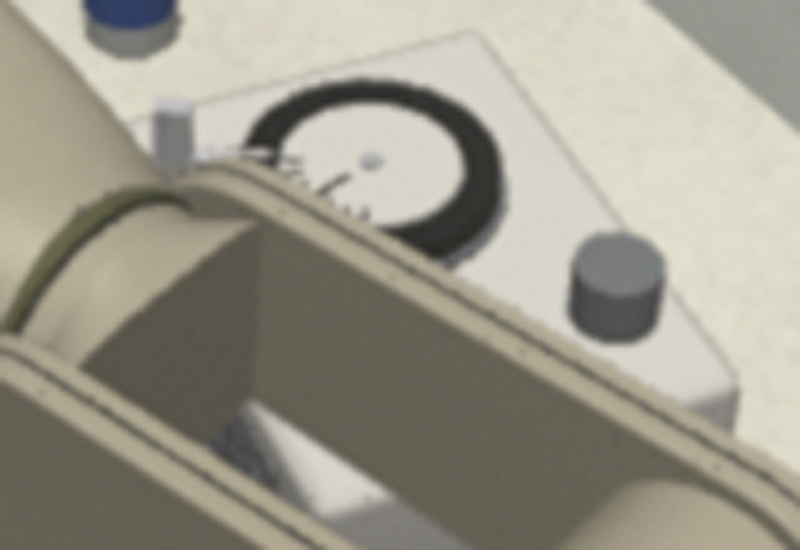

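```bash
python3 - <<'E'
from h import *
pic=cv2.cvtColor(cv2.imread('pics/top0.png'),cv2.COLOR_BGR2RGB); d=np.load('top0.npy')
m=camera_model('top');E=np.array(m['extrinsics']);f=240/np.tan(np.radians(m["vertical_fov"]/2))
def W(u,v):
    D=d[v,u]; return (E@np.array([(u-m['cx'])/f*D,-(v-m['cy'])/f*D,-D,1]))[:3].round(4)
for p in [(288,204),(280,195),(310,204),(268,204),(320,240),(351,234),(347,182),(262,232),(264,233)]: print(p,W(*p))
im=rect('top',.144,.601,.1066,.125,'rect0.png',pic,3000)
im=rect('top',.131,.601,.1066,.07,'rect0d.png',pic,5000)
E
```

```text
(288, 204) [0.6016 0.1068 0.1417]
(280, 195) [0.6253 0.1278 0.1443]
(310, 204) [0.6014 0.0485 0.1413]
(268, 204) [0.6022 0.1601 0.1379]
(320, 240) [0.5074 0.0224 0.119 ]
(351, 234) [ 0.521  -0.0594  0.1453]
(347, 182) [ 0.6561 -0.0489  0.1632]
(262, 232) [0.529  0.1772 0.1234]
(264, 233) [0.5247 0.17   0.1416]
```

View pics/rect0.png

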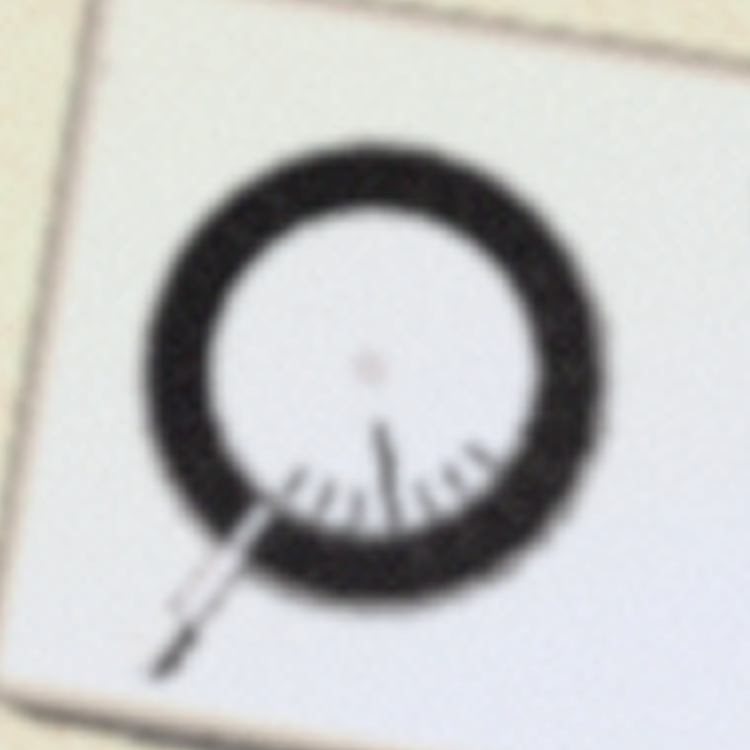

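Emit:
step_arm:
  series:
    - {"xyz":[2,3,0],"turn":-5,"gripper":0}
    - {"xyz":[4,6,0],"turn":-10,"gripper":0}
    - {"xyz":[6,9,0],"turn":-15,"gripper":0}
    - {"xyz":[8,12,0],"turn":-20,"gripper":0}
    - {"xyz":[10,15,0],"turn":-25,"gripper":0}
    - {"xyz":[12,18,0],"turn":-30,"gripper":0}
    - {"xyz":[14,21,0],"turn":-35,"gripper":0}
    - {"xyz":[15,24,0],"turn":-40,"gripper":0}
    - {"xyz":[16,27,0],"turn":-45,"gripper":0}
    - {"xyz":[17,30,0],"turn":-50,"gripper":0}

```text
time: 1.53
eef_pos: [0.3984, -0.2534, 0.4049]
orientation: [[0.884, -0.468, 0.0], [-0.468, -0.884, -0.0], [0.0, 0.0, -1.0]]
ft_force: [1.4, -0.0, 0.4]
opening: 0.0002
```

Emit:
step_arm:
  series:
    - {"xyz":[1,4,0],"turn":-2,"gripper":0}
    - {"xyz":[2,8,0],"turn":-4,"gripper":0}
    - {"xyz":[3,12,0],"turn":-6,"gripper":0}
    - {"xyz":[5,15.5,0],"turn":-8,"gripper":0}
    - {"xyz":[6,19,0],"turn":-10,"gripper":0}
    - {"xyz":[7,22.5,0],"turn":-12,"gripper":0}
    - {"xyz":[8,26,0],"turn":-14,"gripper":0}
    - {"xyz":[9,29.5,0],"turn":-14,"gripper":0}
    - {"xyz":[10,33,0],"turn":-14,"gripper":0}
    - {"xyz":[11,36.5,0],"turn":-14,"gripper":0}

```text
time: 2.37
eef_pos: [0.5081, 0.112, 0.405]
orientation: [[0.747, -0.665, 0.001], [-0.665, -0.747, 0.0], [0.001, -0.001, -1.0]]
ft_force: [0.8, -0.4, -0.0]
opening: 0.0001
```

```bash
python3 -c "
from h import *
print(tip_extent() if callable(tip_extent) else tip_extent)
s=get_state();print(s['eef_pos'],s['joint_positions'])"
```

```text
0.1734
[0.50813136 0.11195787 0.40497882] [ 6.77995411e+00 -4.96398640e+00  9.78553956e+01 -3.98861397e-03
  8.70651342e+01  1.38439720e+02]
```

Emit:
step_arm:
  series:
    - {"xyz":[1,3.3,0],"turn":4,"gripper":0}
    - {"xyz":[2,6.6,0],"turn":8,"gripper":0}
    - {"xyz":[3.2,9.6,0],"turn":10,"gripper":0}
    - {"xyz":[3.2,9.6,0],"turn":10,"gripper":0}
    - {"xyz":[3.2,9.6,-2],"turn":10,"gripper":0}
    - {"xyz":[3.2,9.6,-4],"turn":10,"gripper":0}
    - {"xyz":[3.2,9.6,-5.5],"turn":10,"gripper":0}
    - {"xyz":[3.2,9.6,-5.5],"turn":10,"gripper":0}

```text
time: 3.03
eef_pos: [0.5388, 0.2056, 0.3456]
orientation: [[0.851, -0.525, -0.006], [-0.525, -0.851, -0.002], [-0.004, 0.005, -1.0]]
ft_force: [-1.1, 0.3, -1.0]
opening: -0.0004
```

```bash
python3 - <<'E'
from h import *
p,d=snapshot('side'); save('side1.png',p); save('s1c.png',cv2.resize(p[80:280,180:440],None,fx=3,fy=3,interpolation=cv2.INTER_CUBIC))
for n in ['lever','axis','pointer','long_mark','start_top']:
    for r in landmark_of(n,'side')[:2]: print(n,r['confidence'],P('side',r['centre']).round(4))
E
```

```text
lever 0.89 [0.5131 0.1781 0.1569]
lever 0.24 [ 0.3757  0.4101 -0.0042]
axis 0.67 [0.6055 0.1126 0.1406]
pointer 0.76 [0.5481 0.1469 0.1442]
long_mark 0.91 [0.5511 0.0991 0.1416]
start_top 0.45 [ 0.5223 -0.0569  0.143 ]
start_top 0.45 [3.760e-01 4.102e-01 1.000e-04]
```

View pics/s1c.png

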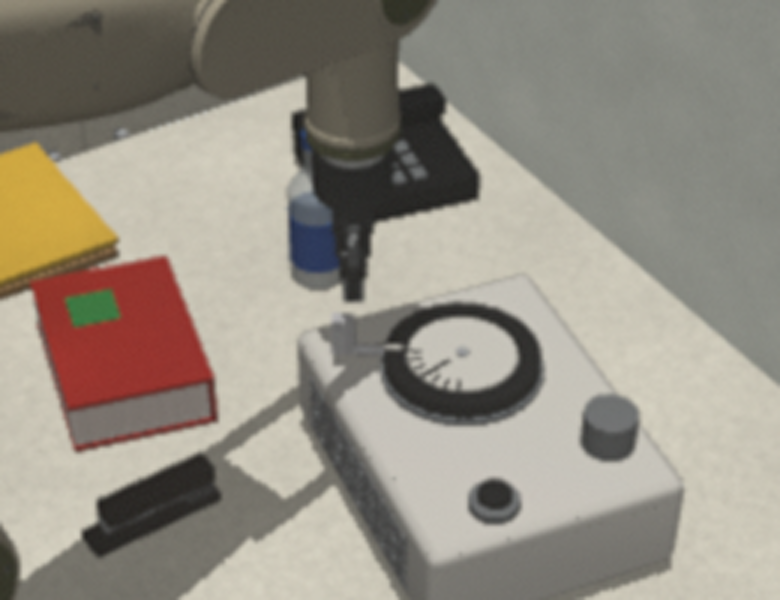

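Emit:
step_arm:
  series:
    - {"xyz":[0,0,-1],"turn":0,"gripper":0}
    - {"xyz":[0,0,-2],"turn":0,"gripper":0}
    - {"xyz":[0,0,-2.8],"turn":0,"gripper":0}
    - {"xyz":[0,0,-2.8],"turn":0,"gripper":0}
    - {"xyz":[0,0,-2.8],"turn":0,"gripper":0}

```text
time: 3.75
eef_pos: [0.5395, 0.2059, 0.3202]
orientation: [[0.851, -0.525, -0.003], [-0.525, -0.851, -0.001], [-0.002, 0.002, -1.0]]
ft_force: [0.1, 0.3, -0.1]
opening: 0.0001
```

Emit:
step_arm:
  series:
    - {"xyz":[-0.4,-0.5,0],"turn":0,"gripper":0}
    - {"xyz":[-1.2,-1.1,0],"turn":2,"gripper":0}
    - {"xyz":[-1.9,-1.8,0],"turn":5,"gripper":0}
    - {"xyz":[-2.6,-2.5,0],"turn":9,"gripper":0}
    - {"xyz":[-3.2,-3.3,0],"turn":13,"gripper":0}
    - {"xyz":[-3.7,-4.1,0],"turn":17,"gripper":0}
    - {"xyz":[-4.2,-5.0,0],"turn":21,"gripper":0}
    - {"xyz":[-4.6,-6.0,0],"turn":25,"gripper":0}
    - {"xyz":[-4.9,-6.9,0],"turn":28,"gripper":0}
    - {"xyz":[-4.9,-6.9,0],"turn":28,"gripper":0}

```text
time: 4.58
eef_pos: [0.4909, 0.136, 0.3227]
orientation: [[0.998, -0.062, 0.002], [-0.062, -0.998, 0.0], [0.002, -0.0, -1.0]]
ft_force: [-0.9, -0.1, 0.3]
opening: 0.0002
```

```bash
python3 - <<'E'
from h import *
s=get_state();print(s['eef_pos'],s['ft_force'])
p,d=snapshot('side'); save('side2.png',p); save('s2c.png',cv2.resize(p[80:280,180:440],None,fx=3,fy=3,interpolation=cv2.INTER_CUBIC))
for n in ['lever','axis','pointer','long_mark']:
    for r in landmark_of(n,'side')[:1]: print(n,r['confidence'],P('side',r['centre']).round(4))
rect('side',.143,.602,.107,.09,'r2.png',p,4000)
E
```

```text
[0.49092218 0.13599063 0.32270287] [-0.90421913 -0.14658454  0.30037663]
lever 0.73 [0.4853 0.1129 0.1583]
axis 0.66 [0.6011 0.1104 0.1422]
pointer 0.96 [0.5388 0.1117 0.1411]
long_mark 0.96 [0.5498 0.1005 0.1404]
```

View pics/s2c.png

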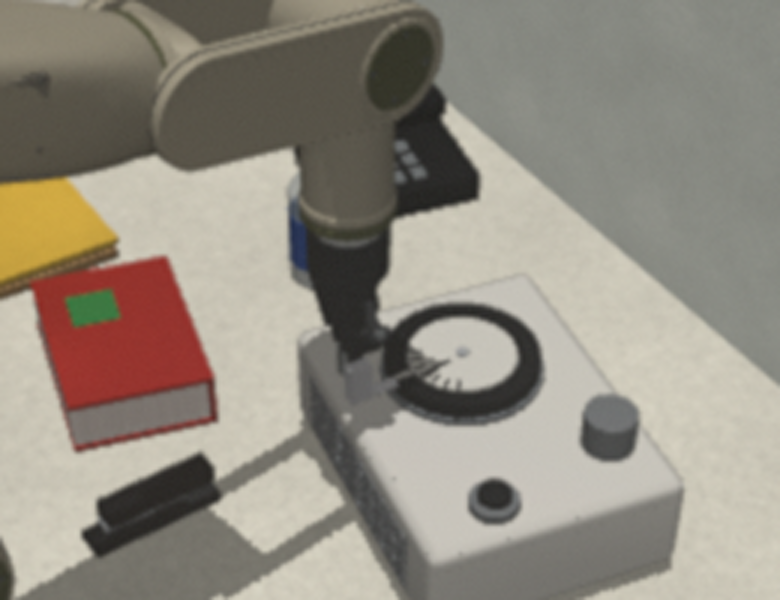

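View pics/r2.png

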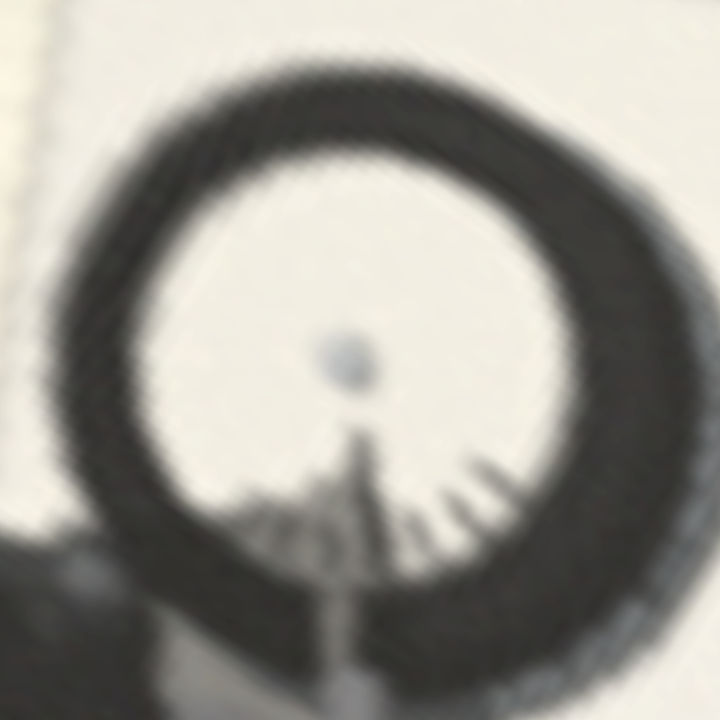

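Emit:
step_arm:
  series:
    - {"xyz":[-0.15,-0.4,0],"turn":2,"gripper":0}
    - {"xyz":[-0.25,-0.8,0],"turn":4,"gripper":0}
    - {"xyz":[-0.35,-1.2,0],"turn":6,"gripper":0}
    - {"xyz":[-0.4,-1.6,0],"turn":8,"gripper":0}
    - {"xyz":[-0.45,-1.95,0],"turn":10,"gripper":0}
    - {"xyz":[-0.45,-1.95,0],"turn":10,"gripper":0}
    - {"xyz":[-0.45,-1.95,0],"turn":10,"gripper":0}

```text
time: 5.42
eef_pos: [0.4865, 0.1177, 0.3216]
orientation: [[0.994, 0.109, -0.0], [0.109, -0.994, -0.0], [-0.0, 0.0, -1.0]]
ft_force: [0.1, 0.6, 0.1]
opening: -0.0001
```

```bash
python3 - <<'E'
from h import *
s=get_state();print(s['eef_pos'],s['ft_force'])
p,d=snapshot('side'); save('side3.png',p)
for n in ['lever','axis','pointer','long_mark']:
    for r in landmark_of(n,'side')[:1]: print(n,r['confidence'],P('side',r['centre']).round(4))
rect('side',.143,.602,.107,.09,'r3.png',p,4000)
E
```

```text
[0.48654173 0.11771884 0.32160026] [0.09307207 0.55683165 0.0727646 ]
lever 0.97 [0.4878 0.0948 0.1596]
axis 0.97 [0.6018 0.1154 0.1447]
pointer 0.67 [0.5359 0.1024 0.1412]
long_mark 0.68 [0.5509 0.0995 0.1426]
```

View pics/r3.png

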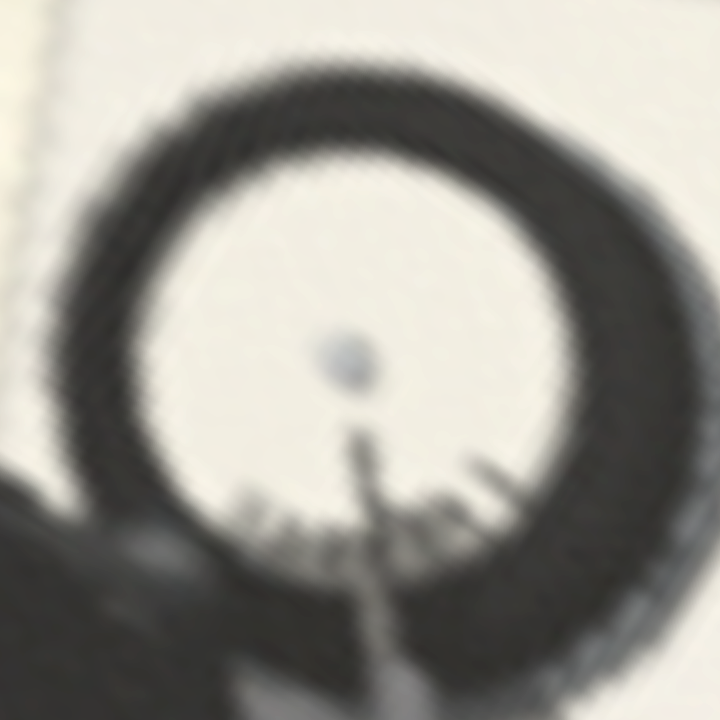

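Emit:
step_arm:
  series:
    - {"xyz":[0,-0.15,0],"turn":1,"gripper":0}
    - {"xyz":[0,-0.3,0],"turn":2,"gripper":0}
    - {"xyz":[0,-0.3,0],"turn":2,"gripper":0}
    - {"xyz":[0,-0.3,0],"turn":2,"gripper":0}
    - {"xyz":[0,-0.3,0],"turn":2,"gripper":0}

```text
time: 6.08
eef_pos: [0.4864, 0.1145, 0.3216]
orientation: [[0.989, 0.145, -0.0], [0.145, -0.989, -0.0], [-0.0, -0.0, -1.0]]
ft_force: [-1.9, 1.1, -0.5]
opening: -0.0001
```

Emit:
step_arm:
  series:
    - {"xyz":[0,1,0],"turn":0,"gripper":0}
    - {"xyz":[0,3,0],"turn":0,"gripper":0}
    - {"xyz":[0,6,0],"turn":0,"gripper":0}
    - {"xyz":[-1,9,3],"turn":0,"gripper":0}
    - {"xyz":[-3,12,6],"turn":0,"gripper":0}
    - {"xyz":[-5,14,9],"turn":0,"gripper":0}
    - {"xyz":[-7,16,10],"turn":0,"gripper":0}
    - {"xyz":[-9,18,10],"turn":0,"gripper":0}
    - {"xyz":[-9,19,10],"turn":0,"gripper":0}

```text
time: 6.83
eef_pos: [0.3941, 0.3073, 0.424]
orientation: [[0.989, 0.147, 0.003], [0.147, -0.989, 0.003], [0.003, -0.003, -1.0]]
ft_force: [-0.6, -0.7, -0.4]
opening: 0.0001
```

```bash
python3 - <<'E'
from h import *
s=get_state();print(s['eef_pos'],s['ft_force'])
for c in ['side','top']:
    p,d=snapshot(c); save(c+'4.png',p)
    for n in ['lever','axis','pointer','long_mark','start_top']:
        for r in landmark_of(n,c)[:1]: print(n,r['confidence'],P(c,r['centre']).round(4))
    rect(c,.143,.602,.107,.09,'r4%s.png'%c,p,4000)
E
```

```text
[0.39405503 0.30729663 0.42399527] [-0.58711311 -0.70912467 -0.37647612]
lever 0.57 [0.4884 0.0912 0.1573]
axis 0.55 [0.6027 0.1118 0.1405]
pointer 0.56 [0.5381 0.0994 0.1413]
lever 0.88 [0.4908 0.0913 0.1549]
axis 0.38 [0.6411 0.4416 0.    ]
pointer 0.86 [0.5366 0.0963 0.1439]
long_mark 0.82 [0.5558 0.0987 0.1398]
start_top 0.51 [ 0.522  -0.0647  0.1421]
```

View pics/r4side.png

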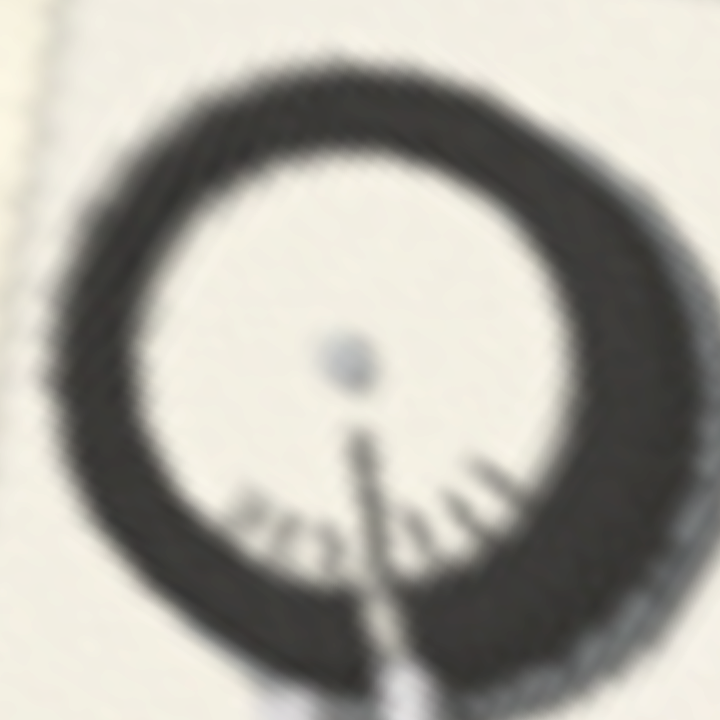

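View pics/r4top.png

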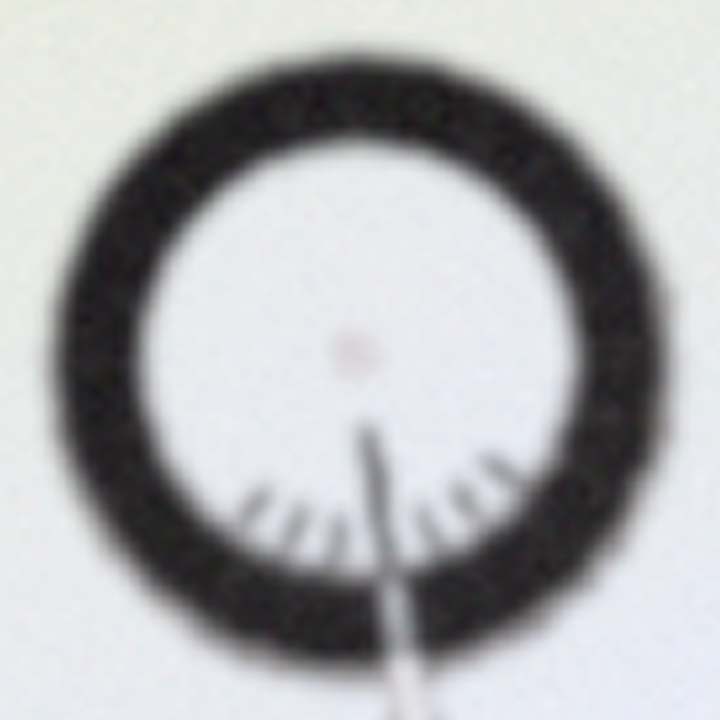

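Emit:
step_arm:
  series:
    - {"xyz":[1,-4,0],"turn":0,"gripper":0}
    - {"xyz":[2,-8,0],"turn":0,"gripper":0}
    - {"xyz":[3,-12,0],"turn":0,"gripper":0}
    - {"xyz":[4,-16,0],"turn":0,"gripper":0}
    - {"xyz":[5.5,-19.5,0],"turn":0,"gripper":0}
    - {"xyz":[7,-23,0],"turn":0,"gripper":0}
    - {"xyz":[8.5,-26.5,0],"turn":0,"gripper":0}
    - {"xyz":[10,-30,0],"turn":0,"gripper":0}
    - {"xyz":[11.5,-33.5,0],"turn":0,"gripper":0}
    - {"xyz":[12.8,-36.8,0],"turn":0,"gripper":0}

```text
time: 8.27
eef_pos: [0.5249, -0.066, 0.4218]
orientation: [[0.99, 0.144, 0.001], [0.144, -0.99, -0.0], [0.0, 0.0, -1.0]]
ft_force: [-0.2, 1.1, 0.3]
opening: 0.0
```

Emit:
step_arm:
  series:
    - {"xyz":[0,0,-2],"turn":0,"gripper":0}
    - {"xyz":[0,0,-4],"turn":0,"gripper":0}
    - {"xyz":[0,0,-6],"turn":0,"gripper":0}
    - {"xyz":[0,0,-8],"turn":0,"gripper":0}
    - {"xyz":[0,0,-8],"turn":0,"gripper":0}
    - {"xyz":[0,0,-8],"turn":0,"gripper":0}

```text
time: 8.77
eef_pos: [0.524, -0.0636, 0.3407]
orientation: [[0.989, 0.145, -0.003], [0.145, -0.989, 0.001], [-0.003, -0.001, -1.0]]
ft_force: [0.1, 0.3, 0.3]
opening: -0.0001
```

```bash
python3 - <<'E'
from h import *
s=get_state();print(s['eef_pos'],s['ft_force'])
p,d=snapshot('side'); save('side5.png',p); save('s5c.png',cv2.resize(p[80:280,200:460],None,fx=3,fy=3,interpolation=cv2.INTER_CUBIC))
E
```

```text
[ 0.52400389 -0.06357808  0.34072499] [0.05083695 0.25562841 0.25305525]
```

View pics/s5c.png

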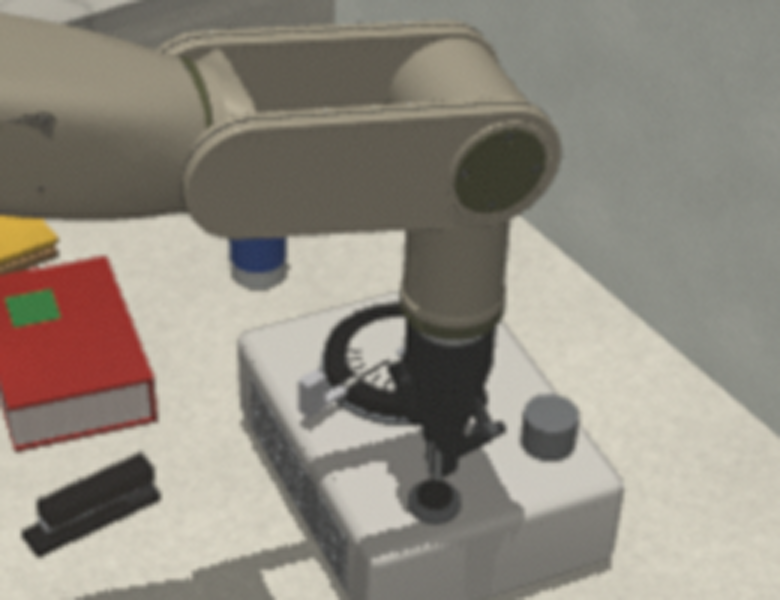

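Emit:
step_arm:
  series:
    - {"xyz":[-0.2,0.2,-0.7],"turn":0,"gripper":0}
    - {"xyz":[-0.2,0.2,-1.4],"turn":0,"gripper":0}
    - {"xyz":[-0.2,0.2,-2],"turn":0,"gripper":0}
    - {"xyz":[-0.2,0.2,-2.3],"turn":0,"gripper":0}
    - {"xyz":[-0.2,0.2,-2.5],"turn":0,"gripper":0}
    - {"xyz":[-0.2,0.2,-2.5],"turn":0,"gripper":0}

```text
time: 9.32
eef_pos: [0.5224, -0.0614, 0.3161]
orientation: [[0.989, 0.145, -0.001], [0.145, -0.989, 0.0], [-0.001, -0.0, -1.0]]
ft_force: [0.1, -0.1, -0.8]
opening: -0.0002
```

Emit:
step_arm:
  series:
    - {"xyz":[0,0,-0.2],"turn":0,"gripper":0}
    - {"xyz":[0,0,-0.3],"turn":0,"gripper":0}
    - {"xyz":[0,0,-0.3],"turn":0,"gripper":0}

```text
time: 9.57
eef_pos: [0.5227, -0.0615, 0.314]
orientation: [[0.989, 0.145, 0.001], [0.145, -0.989, -0.0], [0.001, 0.0, -1.0]]
ft_force: [-0.9, -0.5, 2.6]
opening: -0.0
```

Emit:
step_arm:
  series:
    - {"xyz":[0,0,-0.2],"turn":0,"gripper":0}
    - {"xyz":[0,0,-0.4],"turn":0,"gripper":0}
    - {"xyz":[0,0,-0.4],"turn":0,"gripper":0}

```text
time: 9.82
eef_pos: [0.5227, -0.0615, 0.3098]
orientation: [[0.989, 0.145, 0.001], [0.145, -0.989, -0.0], [0.001, 0.0, -1.0]]
ft_force: [0.2, 0.2, 4.2]
opening: -0.0001
```

Emit:
step_arm:
  series:
    - {"xyz":[0,0,-0.2],"turn":0,"gripper":0}
    - {"xyz":[0,0,-0.4],"turn":0,"gripper":0}
    - {"xyz":[0,0,-0.4],"turn":0,"gripper":0}
    - {"xyz":[0,0,-0.4],"turn":0,"gripper":0}

```text
time: 10.15
eef_pos: [0.5228, -0.0616, 0.309]
orientation: [[0.989, 0.145, 0.002], [0.145, -0.989, -0.001], [0.002, 0.001, -1.0]]
ft_force: [-12.0, 2.1, 26.6]
opening: -0.0001
```

Emit:
step_arm:
  series:
    - {"xyz":[0,0,0.4],"turn":0,"gripper":0}
    - {"xyz":[0,0,1.5],"turn":0,"gripper":0}
    - {"xyz":[0,0,3.5],"turn":0,"gripper":0}
    - {"xyz":[0,0,6.5],"turn":0,"gripper":0}
    - {"xyz":[0,0,10],"turn":0,"gripper":0}
    - {"xyz":[-3,-3,12],"turn":0,"gripper":0}
    - {"xyz":[-6,-6,12],"turn":0,"gripper":0}
    - {"xyz":[-9,-9,12],"turn":0,"gripper":0}
    - {"xyz":[-11,-12,12],"turn":0,"gripper":0}
    - {"xyz":[-11,-15,12],"turn":0,"gripper":0}

```text
time: 10.98
eef_pos: [0.4094, -0.2125, 0.4261]
orientation: [[0.989, 0.145, -0.001], [0.145, -0.989, -0.001], [-0.001, 0.0, -1.0]]
ft_force: [0.4, 0.8, 0.5]
opening: 0.0001
```

Emit:
step_arm:
  series:
    - {"xyz":[0,-4,0],"turn":0,"gripper":0}
    - {"xyz":[0,-8,0],"turn":0,"gripper":0}
    - {"xyz":[0,-12,0],"turn":0,"gripper":0}
    - {"xyz":[0,-12,0],"turn":0,"gripper":0}
    - {"xyz":[0,-12,0],"turn":0,"gripper":0}
    - {"xyz":[0,-12,0],"turn":0,"gripper":0}

```text
time: 11.48
eef_pos: [0.4123, -0.3315, 0.4253]
orientation: [[0.99, 0.144, -0.001], [0.144, -0.99, 0.001], [-0.001, -0.001, -1.0]]
ft_force: [-0.4, 1.0, 0.7]
opening: 0.0003
```

```bash
python3 - <<'E'
from h import *
s=get_state();print(s['time'],s['eef_pos'],s['ft_force'])
a,d=snapshot('top'); save('top6.png',a)
rect('top',.143,.602,.107,.09,'r6top.png',a,4000)
d0=np.load('top0.npy'); print([ (d[v,u],d0[v,u]) for u,v in [(351,234),(352,233),(347,182)]])
E
python3 -c "
import cv2,numpy as np
a=cv2.imread('pics/r6top.png');b=cv2.resize(cv2.imread('pics/top6.png'),None,fx=1,fy=1)
cv2.imwrite('pics/j6.png',np.hstack([cv2.resize(a,(300,300)),cv2.resize(b[100:400],(480,300))[:, :]])) "
```

```text
11.4833 [ 0.41234766 -0.33147612  0.42528256] [-0.36802268  1.01598428  0.73349664]
[(np.float32(1.4677329), np.float32(1.4623063)), (np.float32(1.4689772), np.float32(1.4659195)), (np.float32(1.4593116), np.float32(1.4542227))]
```

View pics/r6top.png

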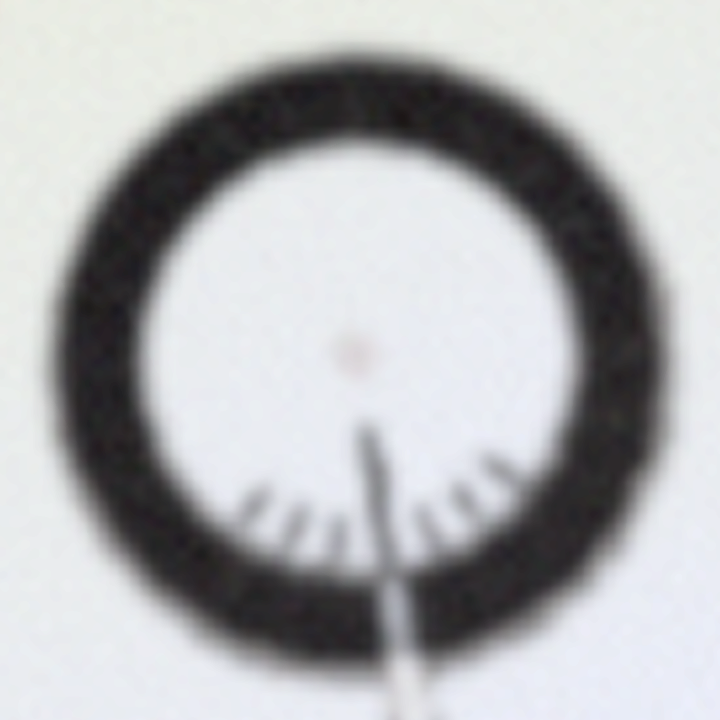

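View pics/top6.png

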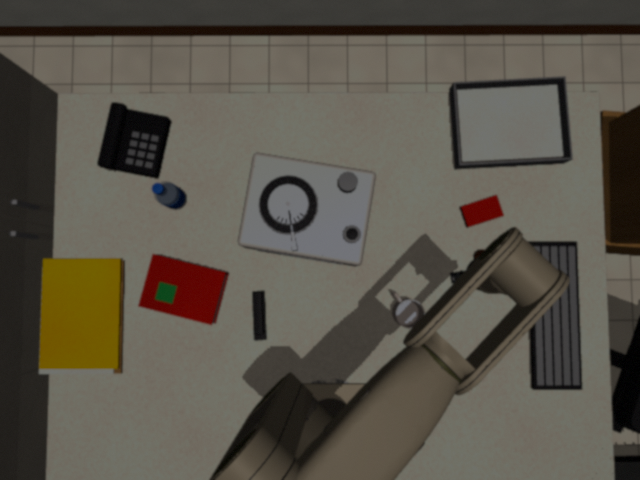

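The rectified view shows the pointer at (398,630) in line with the long mark, whose end is at (387,565). In the top picture the cartridge (347,182), book, bottle, mug, stapler and ink pad sit where they started, and the arm is clear.

```bash
python3 -c "
from plant import *
print(get_state()['joint_vel']); print(finish_job())"
```

```text
[ 0.92415828 -0.98796977  0.39556831 -0.03638094 -0.10506167 -0.13537631]
the job is handed in; nothing more can be done
None
```

I handed the job in at about 11.5 s of the 56 s allowed, and every check I made came out right. `finish_job()` gives no verdict, so success isn't confirmed.

- **Ring:** I pushed the tab's clockwise side round with the closed fingertips, in three pushes with a look after each. In the last top picture the pointer is within about 1° (0.02 rad) of the long mark. The side camera agreed after the last push.
- **Button:** I pressed it until it hit its stop. The force went from about 4 N to 27 N after roughly 6 mm of travel, then I lifted clear.
- **Button return:** I couldn't confirm this precisely. The depth over the button read 3–5 mm farther than at the start, but the untouched cartridge shifted by 5 mm too, so I put it down to camera noise. The picture shows nothing wrong.
- **Bystanders:** The cartridge, book, bottle, mug, stapler and ink pad look unmoved in the last top picture. The stamp was hidden behind the arm there, so I couldn't check it; the arm only passed well above it.

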